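# Fit the blue carousel on the pipette stand

## Robot

A 7-joint arm with a two-finger parallel gripper is mounted at the origin on the work surface. World frame = base frame: x ahead of the robot, y to its left, z up, the work surface at z = 0. Lengths are in m, angles in rad, forces in N, time in s.
With the tool pointing down it reaches from about 0.425 to 1.025 m from the base axis. Payload 9.4 kg.
Tool frame: the origin (TCP) lies midway between the tips of the shut fingers; the grasp point (between the pads) lies 19 mm behind it; z points along the fingers, y is the direction in which the jaws open and shut (so a half turn about z gives the same grasp; the last joint's range is limited). The gripper opens to 93 mm and grips with 3 to 60 N. Pads are 15 mm wide; open, the fingers measure 128 mm over their backs; the gripper's body (75 mm by 188 mm) begins 65 mm behind the grasp point.
Start: joints at [-1.277, 0.599, -0.003, 1.599, 0.002, 0.943, -0.08], TCP at [0.263, 0.676, 0.219] pointing down, gripper open.
Joint ranges: [-2.57, 2.57], [-0.35, 1.97], [-1.29, 1.29], [0.11, 2.56], [-1.05, 4.19], [0.11, 1.86], [-2.63, 2.63]. Speed limits (rad/s): [2.22, 2.22, 3.01, 3.01, 3.14, 3.14, 3.14].

## Interface

Orientations are given as a unit quaternion [w, x, y, z].
In Python, from workcell import env gives the robot as it stands.
- The arm moves only by the tool send_rows, never from a script. Its argument "motion" is a list of rows, each an object with "travel": the shift along the tool's x, y, z in m, a list of three; "rot": the turn, a rotation vector about the tool's x, y, z in rad, a list of three; "fingers": the gripper's target within -1 to 1 (shut at 1, half-way at 0, fully open at -1). A call has 1 to 10 rows; each row shifts and turns the commanded pose from where the row before left it, along the tool's axes as they then stand; what a row does not reach is not made up. A row lasts 1/12 s, in which the tool goes at most 41.7 mm and 7.16 degrees, less where a joint would pass 70% of its speed; a pose out of reach is approached as far as the arm can. A call is refused whole if a number of a shift passes 0.0417 or a number of a turn 0.125, either way. A call with a gripper value outside its range is refused whole. The fingers move at their own pace and stop on an object; "newtons" is the grip in N (left out, the last holds). Time passes only in rows, so rows that do not move let the fingers close. It gives the time, the measured TCP pose, the force and the opening at its end, in the units of the state.
- env.get_obs(): the state, without advancing time (a new reading comes with each control period).
- env.snapshot(name): name is "scene" or "top" or "wrist"; returns a dict with "image" (384x512x3 uint8, red, green, blue), "fx", "fy", "cx", "cy" (pixels), "R" (3x3) and "t" (3): a world point X has camera coordinates R X + t; the wrist camera has in their place "T_tool_cam" (4x4, takes a point from camera to tool coordinates, whose origin is the TCP and whose axes are the flange's). Camera axes: x right, y down, z forward; pixel columns grow to the right and rows downward; lengths in m; the calibration is good to about 2 mm. A picture is of the moment at which its call begins: read the wrist's pose just before it. There is no depth.
- env.job_done(): hands the job in, once; it reports no verdict.
Trained networks look in a picture, given as the dict that the camera call returned (one of the last four; its "shot" number tells which), for a name from the list of things; names that differ only in an ending like _2 or _b are one class to them, and where a whole thing is asked for, a point or a joint stands for the part that bears it (a point fixed in the world has none). Each returns a list of dicts, best first, with "score" (0 to 1); they miss things now and then, are a little off and sometimes report something else, mostly with a low value. They report only what shows in the picture. A call takes as long as a camera call. They do not tell look-alikes from the thing itself.
- env.outline_of(picture, label): "region" (384x512 bool, what is visible of it) and "bbox" ([left, top, width, height] in pixels, round what is visible of it).
The state is a dict: "t": time; "joint_positions": joint angles; "qd": joint speeds; "effort": joint torques, N m; "tcp_pos": TCP position; "ee_rot": TCP orientation; "force": force on the tool from outside, world axes, zero at the start; "ft_torque": the same for the moment, N m; "opening": finger opening in m.
Only numpy, scipy, OpenCV 4.12 (cv2) and the standard library are available. Lean on these libraries where they do the work, as an engineer would, in place of code of your own. Each camera call takes 0.05 s, during which the arm holds its last target.

## Task

Put the blue pipette carousel on the empty pipette stand: lower it squarely, hub up, over the stand's tall rod, bring it all the way down onto the black collar before letting go, and leave it seated level there. Do not disturb the grey spare carousel or the wire tube rack.

Things in the scene. Friction and masses are not known exactly. Their poses are not given: they have to be found in the camera images.
- carousel: Blue plastic pipette carousel, about 0.18 kg, loose, lying hub up: disc 84 mm across, 10 mm thick, with six two-pronged forks round it (126 mm across in all); on it a round hub 46 mm across, top 70 mm above the underside. A 28 mm bore goes right through hub and disc. Origin: centre of the underside, on the bore axis; z up. Grip the hub from above, any way round.
- stand: Empty pipette stand, fixed: grey round foot 150 mm across, 16 mm high; vertical steel rod 14 mm thick with a tapered tip 200 mm above the bench; round the rod a black collar 48 mm across, its flat top (the seat) 120 mm above the bench. The tip ends 10 mm above the hub of a seated carousel. Origin: centre of the foot's underside, on the rod axis; z up.
- spare_carousel: A grey spare carousel of the same outer shape and size as the blue one, loose on the bench, but with a bore of only 10 mm: it does not fit this stand. To be left alone. Origin: centre of its underside, z up.
- tube_rack: Steel wire rack, 83 by 203 mm (x by y) and 65 mm high, with red- and yellow-capped sample tubes up to 100 mm high, loose, on the far side of the bench. To be left alone. Origin: centre of its underside, z up.
Things that resemble listed ones, but are neither listed nor needed, are in the scene too. What is shaped like the carousel but orange is not meant. What is shaped like the stand but orange is not meant.

How it is judged:
On the way, in this order (a step that is already met when the one before it is completed fails the run):
1. the blue carousel, held in the fingers and upright, is threaded on the rod, its underside 20 to 75 mm above the collar (horizontal distance between carousel and stand below 0.014 m and z of carousel in the frame of stand between 0.14 and 0.195 m and angle between carousel's own z axis and vertical below 0.2 rad and contact force between the fingers and carousel above 0.5 N), for 0.1 s.
2. still held in the fingers, it is brought down to the collar (underside less than 12 mm above it) (horizontal distance between carousel and stand below 0.014 m and z of carousel in the frame of stand between 0.11 and 0.132 m and contact force between the fingers and carousel above 0.5 N), for 0.1 s.
At the end, for the whole second after the job is handed in: The blue carousel rests, released, on the collar with the rod through its bore: axis within 14 mm of the rod, underside within 6 mm of the collar top, hub up and level within 10 degrees; the grey spare carousel and the tube rack are within 30 mm of their starts (horizontal distance between carousel and stand below 0.014 m and z of carousel in the frame of stand between 0.114 and 0.127 m and angle between carousel's own z axis and vertical below 0.175 rad and linear speed of carousel below 0.03 m/s and distance of each of spare_carousel, tube_rack from where it was at the start of the episode below 0.03 m); the robot touches nothing.
It fails at once if the grey spare carousel is moved by more than 30 mm or tipped over (distance of spare_carousel from where it was at the start of the episode above 0.03 m or angle between spare_carousel's own z axis and vertical above 0.5 rad).
It fails at once if the tube rack is moved by more than 30 mm or tipped over (distance of tube_rack from where it was at the start of the episode above 0.03 m or angle between tube_rack's own z axis and vertical above 0.5 rad).
It also fails if it takes over 48 s, if anything falls off the work surface, if the arm or the gripper's body presses on something with over 40 N, if the wrist force passes 120 N, or if a joint passes its speed limit or range.

## Working session

There is one attempt and no reset: what is moved stays moved. The work goes in short steps, Python scripts to look and compute and a tool call to move; the robot and the scene stay as the last step left them, time stands still between calls to the robot, and variables do not carry over. Pictures are saved under pics/ and viewed, and the job is handed in when it is done.

Besides the shell and the picture viewer there is one more tool, called after "Call:" in YAML: its name, and indented under it one key for each argument. send_rows: Moves the arm, as the interface text tells. Its arguments: {"type":"object","properties":{"motion":{"type":"array"},"newtons":{"type":"number"}},"required":["motion"]}

```bash
mkdir -p pics; ls; cat > h.py <<'E'
import numpy as np, cv2
from workcell import env
def save(s,name):
    cv2.imwrite('pics/'+name,cv2.cvtColor(s['image'],cv2.COLOR_RGB2BGR))
def ray(s,u,v,z):
    R=np.array(s['R']);t=np.array(s['t'])
    d=R.T@np.array([(u-s['cx'])/s['fx'],(v-s['cy'])/s['fy'],1]); c=-R.T@t
    return c+d*(z-c[2])/d[2]
def proj(s,X):
    p=np.array(s['R'])@np.array(X)+np.array(s['t'])
    return np.array([s['fx']*p[0]/p[2]+s['cx'],s['fy']*p[1]/p[2]+s['cy']])
E
python3 - <<'E'
from h import *
o=env.get_obs();print({k:np.round(v,3).tolist() for k,v in o.items()})
for n in('top','scene'):
    s=env.snapshot(n);save(s,n+'0.png')
    print(n,'cam',np.round(-np.array(s['R']).T@s['t'],3),s['fx'],s['cx'],s['cy'])
    print(np.round(s['R'],3).tolist())
    for l in('carousel','stand','spare_carousel','tube_rack'):
        for d in env.outline_of(s,l): print(l,round(d['score'],2),d['bbox'])
E
```

```text
pics
{'t': 0.0, 'joint_positions': [-1.277, 0.6, -0.003, 1.6, 0.002, 0.943, -0.08], 'qd': [0.001, 0.001, -0.0, -0.0, 0.002, -0.001, 0.0], 'effort': [0.001, -76.507, 1.497, -25.236, -0.053, 0.017, 0.0], 'tcp_pos': [0.263, 0.675, 0.218], 'ee_rot': [-0.0, 0.184, 0.983, -0.001], 'force': [-0.097, -0.151, -0.338], 'ft_torque': [0.014, -0.009, 0.049], 'opening': 0.093}
top cam [0.433 0.024 1.127] 422.1200151044279 254.23272927514563 187.27073336578326
[[-0.019, -1.0, 0.012], [-0.99, 0.017, -0.139], [0.138, -0.015, -0.99]]
carousel 0.81 [314.4, 260.0, 40.8, 44.6]
carousel 0.65 [326.0, 197.3, 45.0, 42.5]
stand 0.69 [195.9, 153.5, 55.2, 56.5]
stand 0.56 [116.1, 179.4, 54.7, 56.6]
spare_carousel 0.55 [250.1, 206.7, 47.0, 42.6]
spare_carousel 0.35 [329.6, 198.0, 40.0, 40.6]
tube_rack 0.79 [219.0, 85.8, 81.6, 40.5]
scene cam [ 1.341 -0.065  0.674] 399.0536688752794 261.5464794855309 191.95442906072094
[[0.074, 0.997, 0.017], [0.651, -0.035, -0.758], [-0.755, 0.067, -0.652]]
carousel 0.82 [140.3, 156.3, 51.6, 39.0]
carousel 0.71 [163.9, 122.0, 46.9, 33.2]
stand 0.95 [347.4, 115.8, 58.6, 86.0]
stand 0.62 [269.2, 132.1, 58.3, 94.1]
spare_carousel 0.71 [220.8, 145.3, 47.7, 44.3]
```

View pics/top0.png

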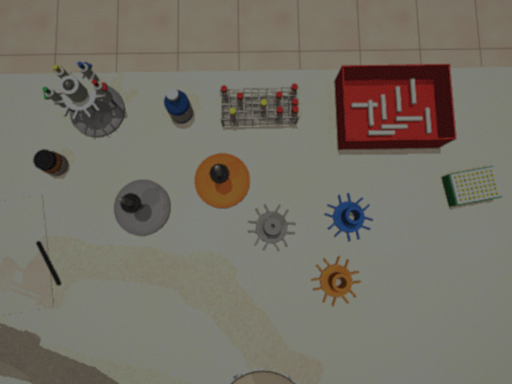

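View pics/scene0.png

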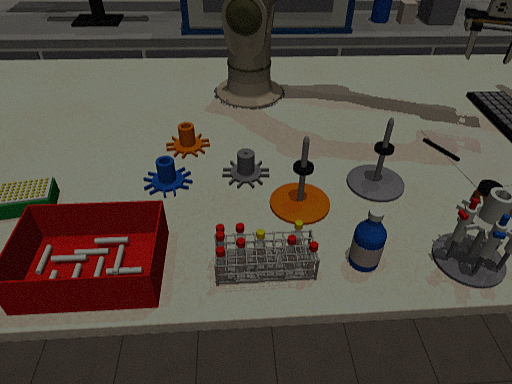

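The blue carousel, the target, is at top (349,217) and scene (167,175). The orange carousel at top (336,282) and the grey spare at (271,228) are not meant. The grey empty stand is at top (142,207) and scene (376,182). The orange stand at (222,180) and the loaded stand at (97,108) are not meant. Next I'll confirm both in an enlarged crop and measure them.

```bash
python3 - <<'E'
from h import *
def tri(obs):
    # least squares point from pixel obs in both cameras
    from scipy.optimize import least_squares
    f=lambda X: np.concatenate([proj(s,X)-uv for s,uv in obs])
    r=least_squares(f,[.5,0,.1]);return r.x,r.fun
st=env.snapshot('top');ss=env.snapshot('scene')
crops=[]
for s,c1,c2 in((st,(349,217),(142,207)),(ss,(167,175),(376,160))):
    for c in(c1,c2):
        u,v=c;crops.append(cv2.resize(s['image'][v-45:v+45,u-60:u+60],None,fx=3.2,fy=3.2,interpolation=cv2.INTER_CUBIC))
im=np.vstack([np.hstack(crops[:2]),np.hstack(crops[2:])])
save({'image':im},'crop0.png')
for s,n in((st,'top'),(ss,'scene')):
    hsv=cv2.cvtColor(s['image'],cv2.COLOR_RGB2HSV)
    for l in('carousel','stand','spare_carousel'):
        for d in env.outline_of(s,l):
            m=d['region'];x,y,w,h=d['bbox']
            print(n,l,round(d['score'],2),'hsv',np.median(hsv[m],0),'bbox ctr',np.round([x+w/2,y+h/2],1),'cent',np.round(np.argwhere(m).mean(0)[::-1],1),
              'z.01',np.round(ray(s,x+w/2,y+h/2,.01),3))
E
```

```text
top carousel 0.92 hsv [ 15. 181. 120.] bbox ctr [336.5 282. ] cent [336.4 280.7] z.01 [ 0.337 -0.202  0.01 ]
top carousel 0.74 hsv [108. 174. 101.] bbox ctr [348.2 215. ] cent [348.4 216.1] z.01 [ 0.51  -0.241  0.01 ]
top stand 0.94 hsv [ 15. 186. 124.] bbox ctr [222.9 181.1] cent [222.2 180.2] z.01 [0.607 0.091 0.01 ]
top stand 0.73 hsv [15. 12. 86.] bbox ctr [144.  209.2] cent [142.  207.4] z.01 [0.536 0.3   0.01 ]
top spare_carousel 0.61 hsv [20. 16. 91.] bbox ctr [274.7 227.2] cent [271.9 227.5] z.01 [ 0.482 -0.045  0.01 ]
scene carousel 0.75 hsv [ 13. 250.  90.] bbox ctr [187.5 139.8] cent [186.9 140.6] z.01 [ 0.32 -0.2   0.01]
scene stand 0.71 hsv [ 15. 245. 121.] bbox ctr [299.6 181.3] cent [300.1 194.8] z.01 [0.534 0.107 0.01 ]
scene stand 0.59 hsv [60. 13. 72.] bbox ctr [375.7 158.8] cent [377.  174.9] z.01 [0.444 0.339 0.01 ]
scene stand 0.18 hsv [108. 230.  72.] bbox ctr [165.2 175.8] cent [166.1 176.8] z.01 [ 0.491 -0.248  0.01 ]
scene spare_carousel 0.76 hsv [45. 18. 57.] bbox ctr [246.3 166.9] cent [245.4 168.2] z.01 [ 0.463 -0.031  0.01 ]
```

View pics/crop0.png

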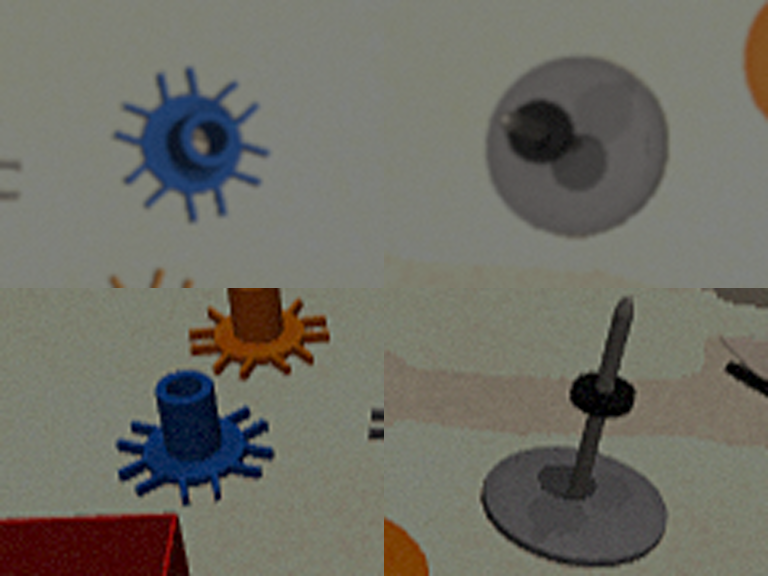

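The top crop shows the blue carousel hub up, with its hub top near (352.7,214.8). The grey stand has its collar at about (131,203) and its tip at about (121,199). The scene crop agrees: hub top (165,160), collar (384,148) and tip (391.6,118). I'll turn these into world positions and check the two cameras against each other.

```bash
python3 - <<'E'
from h import *
st=env.snapshot('top');ss=env.snapshot('scene')
hsv=cv2.cvtColor(st['image'],cv2.COLOR_RGB2HSV)
for n,a,b,z in(('hubtop',(352.7,214.8),(165.1,160.3),.07),('collar',(131.1,202.9),(384.1,147.6),.12),('tip',(120.75,198.9),(391.6,118.1),.2)):
    print(n,np.round(ray(st,*a,z),4),np.round(ray(ss,*b,z),4))
    P=[s_['fx'] for s_ in (st,)]
    M=[np.array([[s['fx'],0,s['cx']],[0,s['fy'],s['cy']],[0,0,1]])@np.c_[s['R'],s['t']] for s in(st,ss)]
    X=cv2.triangulatePoints(M[0],M[1],np.array(a,float).reshape(2,1),np.array(b,float).reshape(2,1));print('  tri',np.round((X[:3]/X[3]).ravel(),4))
# foot rim: ellipse fit to outline in both
for s,c in((st,(142,207)),(ss,(376,182))):
    for d in env.outline_of(s,'stand'):
        m=d['region']
        if not m[c[1],c[0]]: continue
        m=cv2.morphologyEx(m.astype(np.uint8),cv2.MORPH_OPEN,np.ones((13,13)))
        cn=max(cv2.findContours(m,0,1)[0],key=cv2.contourArea)
        e=cv2.fitEllipse(cn);print('foot',np.round(e[0],1),np.round(e[1],1),np.round(ray(s,*e[0],.012),4))
# disc of carousel: blue mask opened
for s,c in((st,(349,217)),(ss,(166,178))):
    h=cv2.cvtColor(s['image'],cv2.COLOR_RGB2HSV)
    m=((h[...,0]>95)&(h[...,0]<125)&(h[...,1]>110)).astype(np.uint8)
    mm=np.zeros_like(m);mm[c[1]-35:c[1]+35,c[0]-35:c[0]+35]=m[c[1]-35:c[1]+35,c[0]-35:c[0]+35]
    y,x=np.nonzero(mm);print('forks bbox ctr',(x.min()+x.max())/2,(y.min()+y.max())/2)
    o=cv2.morphologyEx(mm,cv2.MORPH_CLOSE,np.ones((5,5)));o=cv2.morphologyEx(mm,cv2.MORPH_OPEN,cv2.getStructuringElement(2,(9,9)))
    cn=max(cv2.findContours(o,0,1)[0],key=cv2.contourArea);e=cv2.fitEllipse(cn)
    print('disc',np.round(e[0],1),np.round(e[1],1),np.round(ray(s,*e[0],.01),4), 'forkpts',np.round(ray(s,(x.min()+x.max()+0)/2,(y.min()+y.max())/2,.006),4))
E
```

```text
hubtop [ 0.5065 -0.238   0.07  ] [ 0.5044 -0.2384  0.07  ]
  tri [ 0.5065 -0.2378  0.0714]
collar [0.5411 0.3038 0.12  ] [0.5474 0.3069 0.12  ]
  tri [0.5421 0.307  0.1161]
tip [0.5418 0.3045 0.2   ] [0.5425 0.3087 0.2   ]
  tri [0.5424 0.3065 0.1997]
foot [142.  207.3] [54.4 56.3] [0.5406 0.3049 0.012 ]
foot [375.1 182.5] [35.1 55.1] [0.5514 0.3054 0.012 ]
forks bbox ctr 348.5 217.0
disc [348.3 216.6] [28.8 30. ] [ 0.5061 -0.2409  0.01  ] forkpts [ 0.5053 -0.2423  0.006 ]
forks bbox ctr 167.5 176.5
disc [166.4 175.4] [29.9 35.9] [ 0.49   -0.2448  0.01  ] forkpts [ 0.4898 -0.2425  0.006 ]
```

The two cameras agree to a few mm: carousel at about (0.506,-0.239), stand axis at about (0.542,0.306), with the heights coming out at 0.07, 0.12 and 0.20 as they should. The orientation stays as it is, so I'll raise the tool and travel over to the carousel.

Call:
send_rows:
  motion:
    - {"travel": [-0.026,-0.013,-0.01],"rot": [0,0,0],"fingers": -1}
    - {"travel": [-0.026,-0.013,-0.01],"rot": [0,0,0],"fingers": -1}
    - {"travel": [-0.026,-0.013,-0.01],"rot": [0,0,0],"fingers": -1}
    - {"travel": [-0.026,-0.013,-0.01],"rot": [0,0,0],"fingers": -1}
    - {"travel": [-0.026,-0.013,-0.01],"rot": [0,0,0],"fingers": -1}
    - {"travel": [-0.026,-0.013,-0.01],"rot": [0,0,0],"fingers": -1}
    - {"travel": [-0.026,-0.013,-0.01],"rot": [0,0,0],"fingers": -1}
    - {"travel": [-0.026,-0.013,-0.01],"rot": [0,0,0],"fingers": -1}
    - {"travel": [0,0,0],"rot": [0,0,0],"fingers": -1}
  newtons: 20

```text
t: 1.85
tcp_pos: [0.4249, 0.4984, 0.3011]
ee_rot: [0.002, 0.188, 0.982, 0.0]
force: [-0.2, -0.6, 0.1]
opening: 0.0933
```

Call:
send_rows:
  motion:
    - {"travel": [-0.016,-0.03,0],"rot": [0,0,0],"fingers": -1}
    - {"travel": [-0.016,-0.03,0],"rot": [0,0,0],"fingers": -1}
    - {"travel": [-0.016,-0.03,0],"rot": [0,0,0],"fingers": -1}
    - {"travel": [-0.016,-0.03,0],"rot": [0,0,0],"fingers": -1}
    - {"travel": [-0.016,-0.03,0],"rot": [0,0,0],"fingers": -1}
    - {"travel": [-0.016,-0.03,0],"rot": [0,0,0],"fingers": -1}
    - {"travel": [-0.016,-0.03,0],"rot": [0,0,0],"fingers": -1}
    - {"travel": [-0.016,-0.03,0],"rot": [0,0,0],"fingers": -1}
    - {"travel": [-0.016,-0.03,0],"rot": [0,0,0],"fingers": -1}
    - {"travel": [-0.016,-0.03,0],"rot": [0,0,0],"fingers": -1}

```text
t: 2.68
tcp_pos: [0.4593, 0.1644, 0.2989]
ee_rot: [0.0, 0.184, 0.983, 0.0]
force: [0.5, 1.0, 0.4]
opening: 0.0931
```

Call:
send_rows:
  motion:
    - {"travel": [-0.016,-0.03,0],"rot": [0,0,0],"fingers": -1}
    - {"travel": [-0.016,-0.03,0],"rot": [0,0,0],"fingers": -1}
    - {"travel": [-0.016,-0.03,0],"rot": [0,0,0],"fingers": -1}
    - {"travel": [-0.016,-0.03,0],"rot": [0,0,0],"fingers": -1}
    - {"travel": [-0.016,-0.03,0],"rot": [0,0,0],"fingers": -1}
    - {"travel": [-0.016,-0.03,0],"rot": [0,0,0],"fingers": -1}
    - {"travel": [-0.016,-0.03,0],"rot": [0,0,0],"fingers": -1}
    - {"travel": [-0.016,-0.03,0],"rot": [0,0,0],"fingers": -1}
    - {"travel": [-0.016,-0.03,0],"rot": [0,0,0],"fingers": -1}
    - {"travel": [0,0,0],"rot": [0,0,0],"fingers": -1}

```text
t: 3.52
tcp_pos: [0.4958, -0.1446, 0.2991]
ee_rot: [0.001, 0.188, 0.982, -0.001]
force: [-0.2, -0.8, -1.0]
opening: 0.0929
```

Now a wrist view to refine the carousel position.

```bash
cat >> h.py <<'E'
from scipy.spatial.transform import Rotation as Ro
def wcam(o,s):
    q=o['ee_rot'];T=np.eye(4);T[:3,:3]=Ro.from_quat([q[1],q[2],q[3],q[0]]).as_matrix();T[:3,3]=o['tcp_pos']
    W=T@np.array(s['T_tool_cam']);s=dict(s);s['R']=W[:3,:3].T;s['t']=-W[:3,:3].T@W[:3,3];return s
def totool(o,d):
    q=o['ee_rot'];return Ro.from_quat([q[1],q[2],q[3],q[0]]).as_matrix().T@np.array(d)
E
python3 - <<'E'
from h import *
o=env.get_obs();s=wcam(o,env.snapshot('wrist'));save(s,'w1.png')
for p in([.506,-.239,0.07],[.506,-.239,.01]):print(proj(s,p))
for d in env.outline_of(s,'carousel'):print(d['score'],d['bbox'])
E
```

```text
[200.52655637 201.23982909]
[207.51202328 191.64422922]
0.94 [149.8, 43.7, 77.9, 84.3]
0.9 [168.8, 157.7, 75.3, 70.8]
```

View pics/w1.png

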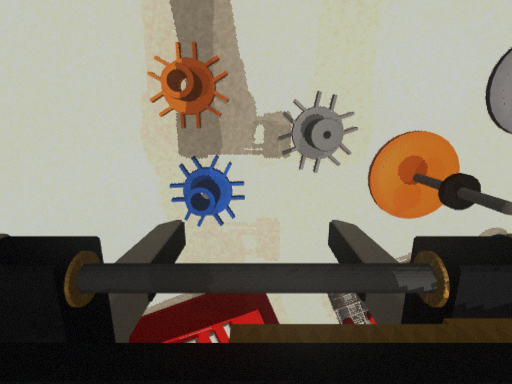

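The wrist view shows the blue carousel at (206,192) with its hub top near (203,198). My estimate projects to (200.5,201), so it is close. I'll enlarge it once to refine.

```bash
python3 - <<'E'
from h import *
o=env.get_obs();s=wcam(o,env.snapshot('wrist'))
im=cv2.resize(s['image'][145:240,150:265],None,fx=6,fy=6,interpolation=cv2.INTER_CUBIC)
th=np.linspace(0,2*np.pi,60)
for z,r,c in((.07,.023,(255,255,0)),(.01,.042,(0,255,0)),(.07,.014,(255,0,0))):
    pts=np.array([(proj(s,[.506+r*np.cos(a),-.239+r*np.sin(a),z])-[150,145])*6+3 for a in th]).astype(np.int32)
    cv2.polylines(im,[pts],True,c,1)
save({'image':im},'w1c.png')
M=lambda u,v,z:np.round(ray(s,u,v,z),4)
print(M(203,198,.07),M(207.5,191,.01))
E
```

```text
[ 0.5025 -0.227   0.07  ] [ 0.5046 -0.2319  0.01  ]
```

View pics/w1c.png

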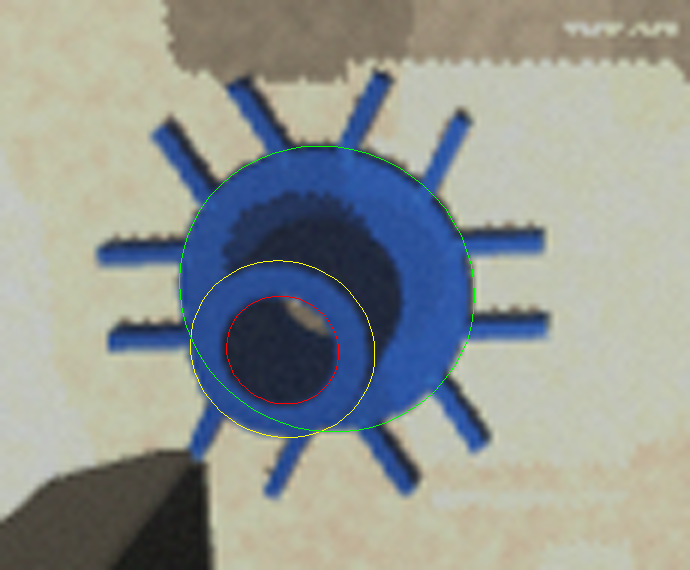

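The outlines modelled at (0.506,-0.239) fall exactly on the hub, bore and disc, so the position is confirmed.

```bash
python3 - <<'E'
from h import *
o=env.get_obs();print(o['t'],o['tcp_pos'],o['ee_rot'],totool(o,np.array([.506,-.239,.05])-o['tcp_pos']))
E
```

```text
3.6667 [ 0.49560763 -0.13757016  0.29851486] [-1.41586528e-04  1.84631543e-01  9.82807783e-01  1.85009131e-04] [-0.04658035 -0.09082042  0.24847046]
```

Call:
send_rows:
  motion:
    - {"travel": [-0.0116,-0.0227,0],"rot": [0,0,0],"fingers": -1}
    - {"travel": [-0.0116,-0.0227,0],"rot": [0,0,0],"fingers": -1}
    - {"travel": [-0.0116,-0.0227,0],"rot": [0,0,0],"fingers": -1}
    - {"travel": [-0.0116,-0.0227,0.02],"rot": [0,0,0],"fingers": -1}
    - {"travel": [0,0,0.035],"rot": [0,0,0],"fingers": -1}
    - {"travel": [0,0,0.035],"rot": [0,0,0],"fingers": -1}
    - {"travel": [0,0,0.035],"rot": [0,0,0],"fingers": -1}
    - {"travel": [0,0,0.035],"rot": [0,0,0],"fingers": -1}
    - {"travel": [0,0,0.028],"rot": [0,0,0],"fingers": -1}
    - {"travel": [0,0,0],"rot": [0,0,0],"fingers": -1}

```text
t: 4.5
tcp_pos: [0.5042, -0.2361, 0.1061]
ee_rot: [-0.004, 0.183, 0.983, 0.001]
force: [-0.8, 0.7, -0.3]
opening: 0.0929
```

```bash
python3 - <<'E'
from h import *
o=env.get_obs();print(o['t'],o['tcp_pos'],o['ee_rot'],totool(o,np.array([.506,-.239,.036])-o['tcp_pos']))
s=wcam(o,env.snapshot('wrist'))
im=s['image'].copy()
th=np.linspace(0,2*np.pi,60)
for z,r,c in((.07,.023,(255,255,0)),(.01,.042,(0,255,0)),(.07,.014,(255,0,0))):
    cv2.polylines(im,[np.array([proj(s,[.506+r*np.cos(a),-.239+r*np.sin(a),z]) for a in th]).astype(np.int32)],True,c,1)
save({'image':im},'w2.png')
E
```

```text
4.5 [ 0.50416851 -0.23611363  0.10613993] [-0.0037162   0.18288699  0.98312635  0.00105609] [-0.00328645 -0.00208497  0.07011525]
```

View pics/w2.png

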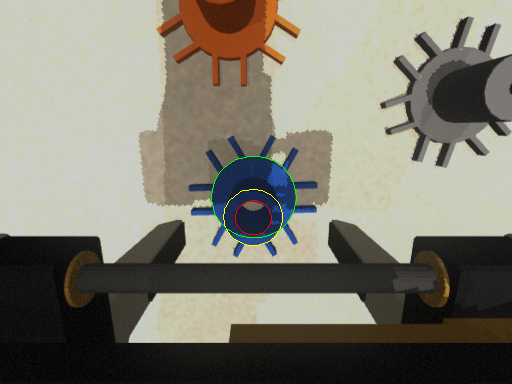

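Model and picture still agree: blue hub at (253,215), midway between the fingers. I'll descend and grip.

Call:
send_rows:
  motion:
    - {"travel": [-0.002,-0.001,0.018],"rot": [0,0,0],"fingers": -1}
    - {"travel": [0,0,0.018],"rot": [0,0,0],"fingers": -1}
    - {"travel": [0,0,0.018],"rot": [0,0,0],"fingers": -1}
    - {"travel": [0,0,0.014],"rot": [0,0,0],"fingers": -1}
    - {"travel": [0,0,0],"rot": [0,0,0],"fingers": -1}
    - {"travel": [0,0,0],"rot": [0,0,0],"fingers": -1}
    - {"travel": [0,0,0],"rot": [0,0,0],"fingers": 1}
    - {"travel": [0,0,0],"rot": [0,0,0],"fingers": 1}
    - {"travel": [0,0,0],"rot": [0,0,0],"fingers": 1}
    - {"travel": [0,0,0],"rot": [0,0,0],"fingers": 1}
  newtons: 25

```text
t: 5.38
tcp_pos: [0.508, -0.2411, 0.0436]
ee_rot: [0.001, 0.184, 0.983, -0.0]
force: [-0.4, -0.7, -0.2]
opening: 0.0711
```

Call:
send_rows:
  motion:
    - {"travel": [0,0,0],"rot": [0,0,0],"fingers": 1}
    - {"travel": [0,0,0],"rot": [0,0,0],"fingers": 1}
    - {"travel": [0,0,0],"rot": [0,0,0],"fingers": 1}
    - {"travel": [0,0,0],"rot": [0,0,0],"fingers": 1}

```text
t: 5.72
tcp_pos: [0.5075, -0.2411, 0.0426]
ee_rot: [-0.0, 0.184, 0.983, 0.0]
force: [-1.3, -0.4, 2.0]
opening: 0.0464
```

Opening is 46.4 mm, matching the 46 mm hub. Lifting.

Call:
send_rows:
  motion:
    - {"travel": [0,0,-0.01],"rot": [0,0,0],"fingers": 1}
    - {"travel": [0,0,-0.02],"rot": [0,0,0],"fingers": 1}
    - {"travel": [0,0,-0.03],"rot": [0,0,0],"fingers": 1}
    - {"travel": [0,0,-0.03],"rot": [0,0,0],"fingers": 1}
    - {"travel": [0,0,-0.035],"rot": [0,0,0],"fingers": 1}
    - {"travel": [0,0,-0.035],"rot": [0,0,0],"fingers": 1}
    - {"travel": [0,0,-0.035],"rot": [0,0,0],"fingers": 1}
    - {"travel": [0,0,-0.03],"rot": [0,0,0],"fingers": 1}
    - {"travel": [0,0,-0.02],"rot": [0,0,0],"fingers": 1}
    - {"travel": [0,0,0],"rot": [0,0,0],"fingers": 1}

```text
t: 6.55
tcp_pos: [0.5087, -0.242, 0.2925]
ee_rot: [0.003, 0.185, 0.983, -0.0]
force: [0.6, -0.6, -2.2]
opening: 0.0459
```

```bash
python3 - <<'E'
from h import *
o=env.get_obs();print(o['t'],o['tcp_pos'],o['ee_rot'],o['force'],o['opening'],'to stand',totool(o,np.array([.542,.306,.295])-o['tcp_pos']))
s=env.snapshot('scene');im=s['image'].copy()
X=np.array(o['tcp_pos'])-[0,0,.0426]
for z,r,c in((.07,.023,(255,255,0)),(.01,.042,(0,255,0)),(0.01,.063,(255,0,0))):
    cv2.polylines(im,[np.array([proj(s,X+[r*np.cos(a),r*np.sin(a),z]) for a in np.linspace(0,6.28,60)]).astype(np.int32)],True,c,1)
u,v=proj(s,X).astype(int);print(u,v)
save({'image':cv2.resize(im[max(0,v-80):v+60,max(0,u-90):u+90],None,fx=4,fy=4,interpolation=2)},'s3.png')
E
```

```text
6.55 [ 0.50872278 -0.24198357  0.29251759] [ 3.42709657e-03  1.84569989e-01  9.82813334e-01 -3.52381500e-04] [ 0.5626023  -0.5798384  -2.17563529] 0.04591362801213639 to stand [ 0.16777852  0.52272246 -0.00333532]
151 96
```

View pics/s3.png

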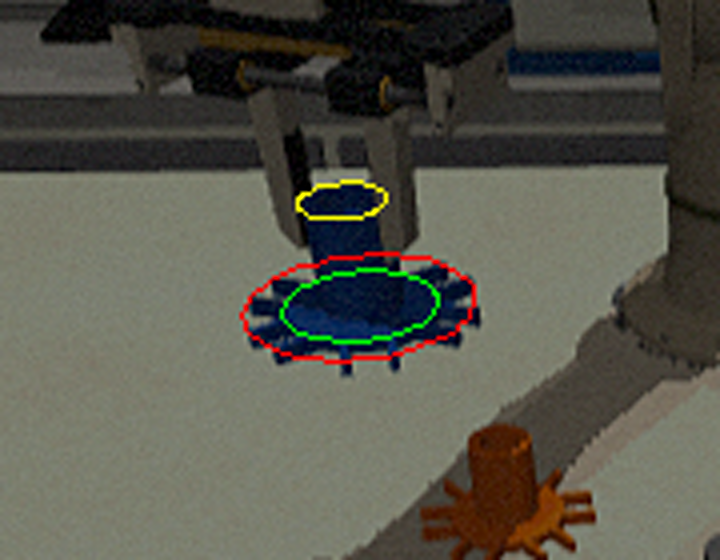

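Held level with the underside near 0.25 m, clear of the rod tips. Now across to the stand.

Call:
send_rows:
  motion:
    - {"travel": [0.0046,0.0145,0],"rot": [0,0,0],"fingers": 1}
    - {"travel": [0.0093,0.029,0],"rot": [0,0,0],"fingers": 1}
    - {"travel": [0.0093,0.029,0],"rot": [0,0,0],"fingers": 1}
    - {"travel": [0.0093,0.029,0],"rot": [0,0,0],"fingers": 1}
    - {"travel": [0.0093,0.029,0],"rot": [0,0,0],"fingers": 1}
    - {"travel": [0.0093,0.029,0],"rot": [0,0,0],"fingers": 1}
    - {"travel": [0.0093,0.029,0],"rot": [0,0,0],"fingers": 1}
    - {"travel": [0.0093,0.029,0],"rot": [0,0,0],"fingers": 1}
    - {"travel": [0.0093,0.029,0],"rot": [0,0,0],"fingers": 1}
    - {"travel": [0.0093,0.029,0],"rot": [0,0,0],"fingers": 1}

```text
t: 7.43
tcp_pos: [0.5238, 0.049, 0.2862]
ee_rot: [-0.001, 0.184, 0.983, -0.001]
force: [0.6, 0.3, -1.9]
opening: 0.046
```

Call:
send_rows:
  motion:
    - {"travel": [0.0093,0.029,0],"rot": [0,0,0],"fingers": 1}
    - {"travel": [0.0093,0.029,0],"rot": [0,0,0],"fingers": 1}
    - {"travel": [0.0093,0.029,0],"rot": [0,0,0],"fingers": 1}
    - {"travel": [0.0093,0.029,0],"rot": [0,0,0],"fingers": 1}
    - {"travel": [0.0093,0.029,0],"rot": [0,0,0],"fingers": 1}
    - {"travel": [0.0093,0.029,0],"rot": [0,0,0],"fingers": 1}
    - {"travel": [0.008,0.025,0],"rot": [0,0,0],"fingers": 1}
    - {"travel": [0.0055,0.017,0],"rot": [0,0,0],"fingers": 1}
    - {"travel": [0,0,0],"rot": [0,0,0],"fingers": 1}
    - {"travel": [0,0,0],"rot": [0,0,0],"fingers": 1}

```text
t: 8.27
tcp_pos: [0.538, 0.2742, 0.2862]
ee_rot: [-0.001, 0.184, 0.983, -0.001]
force: [0.3, -0.5, -2.3]
opening: 0.0462
```

```bash
python3 - <<'E'
from h import *
o=env.get_obs();print(o['t'],o['tcp_pos'],o['ee_rot'],o['force'],o['opening'],'to stand',totool(o,np.array([.542,.306,.295])-o['tcp_pos']))
X=np.array(o['tcp_pos'])-[0,0,.0426]
ims=[]
for n in('scene','top','wrist'):
    s=env.snapshot(n)
    if n=='wrist': s=wcam(o,s)
    im=s['image'].copy()
    u,v=proj(s,X).astype(int) if n!='wrist' else (256,220)
    k=4
    x0,y0=max(0,u-48),max(0,v-75)
    big=cv2.resize(im[y0:y0+150,x0:x0+96],None,fx=k,fy=k,interpolation=2)
    D=lambda P,c:cv2.polylines(big,[((np.array(P)-[x0,y0]+.5)*k).astype(np.int32)],True,c,1)
    C=lambda X,r,z:[proj(s,np.array(X)+[r*np.cos(a),r*np.sin(a),z]) for a in np.linspace(0,6.28,60)]
    S=[.542,.306,0]
    D(C(X,.063,.005),(255,0,0));D(C(X,.023,.07),(255,255,0));D(C(S,.024,.12),(0,255,0));D(C(S,.007,.19),(0,255,255))
    if n!='wrist': ims.append(big)
    else: save(s,'w4.png')
    save({'image':big},'c4%s.png'%n)
save({'image':np.hstack(ims)},'c4.png')
E
```

```text
8.2667 [0.5380189  0.27422192 0.28622801] [-8.51604692e-04  1.83621576e-01  9.82996139e-01 -9.91582779e-04] [ 0.29260337 -0.51067819 -2.29053304] 0.046163132845504794 to stand [ 0.00777075  0.03105242 -0.00883208]
```

View pics/c4.png

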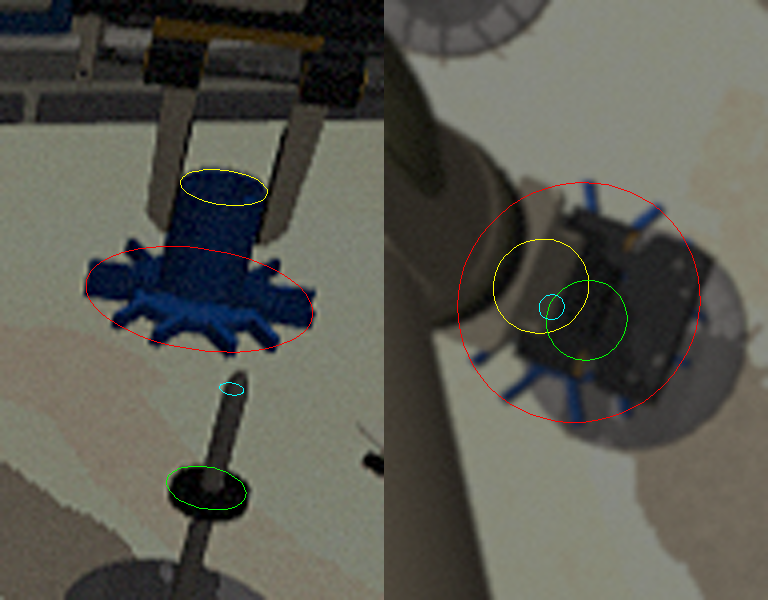

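View pics/w4.png

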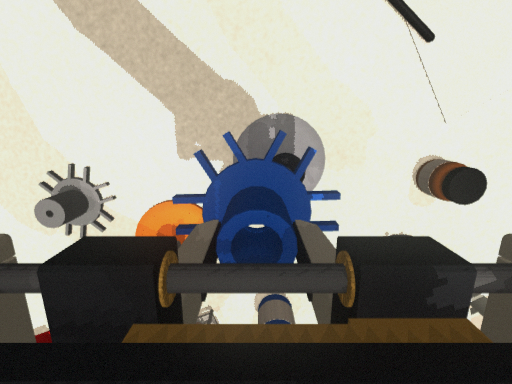

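In the scene view the carousel is level and on its model outline. The real rod tip lies about 1 px right of my model, around +2 mm in y. I'll cross-check the stand in the wrist view, which also shows its foot, before lowering.

```bash
python3 - <<'E'
from h import *
o=env.get_obs();s=wcam(o,env.snapshot('wrist'));print(o['tcp_pos'])
ims=[]
x0,y0,k=215,95,6
for S in([.542,.306,0],[.543,.309,0]):
    big=cv2.resize(s['image'][y0:y0+95,x0:x0+125],None,fx=k,fy=k,interpolation=2) if 0 else cv2.resize(s['image'][y0:y0+120,x0:x0+125],None,fx=3.1,fy=3.1,interpolation=2)
    k=3.1
    for r,z,c in((.075,.016,(255,0,0)),(.024,.12,(0,255,0)),(.007,.19,(0,255,255))):
        P=[proj(s,np.array(S)+[r*np.cos(a),r*np.sin(a),z]) for a in np.linspace(0,6.28,60)]
        cv2.polylines(big,[((np.array(P)-[x0,y0]+.5)*k).astype(np.int32)],True,c,1)
    ims.append(big)
save({'image':np.hstack(ims)},'w5.png')
E
```

```text
[0.53878223 0.27222884 0.28726847]
```

View pics/w5.png

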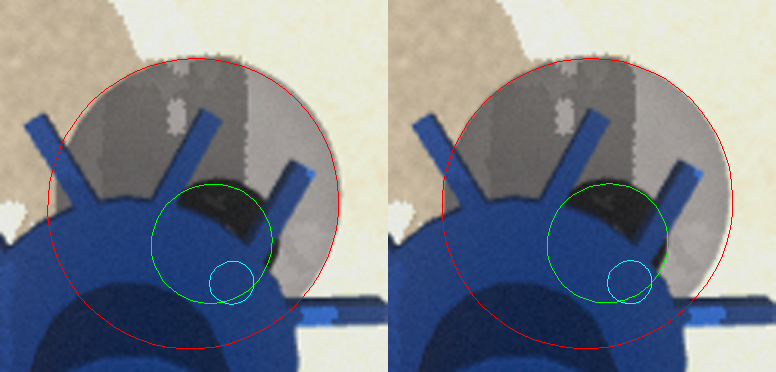

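The wrist view puts the collar at about (0.540,0.308) and the foot at (0.541,0.3075), which fits within the 7 mm radial play. I'll take the axis as (0.541,0.308). The carousel sits about 2 mm toward -x in the grip, so the TCP goes to about (0.543,0.307).

Call:
send_rows:
  motion:
    - {"travel": [0.0022,0.0085,0],"rot": [0,0,0],"fingers": 1}
    - {"travel": [0.0022,0.0085,0],"rot": [0,0,0],"fingers": 1}
    - {"travel": [0.0022,0.0085,0],"rot": [0,0,0],"fingers": 1}
    - {"travel": [0.0021,0.0084,0],"rot": [0,0,0],"fingers": 1}
    - {"travel": [0,0,0],"rot": [0,0,0],"fingers": 1}
    - {"travel": [0,0,0],"rot": [0,0,0],"fingers": 1}
    - {"travel": [0,0,0],"rot": [0,0,0],"fingers": 1}

```text
t: 9.05
tcp_pos: [0.5428, 0.3087, 0.2875]
ee_rot: [-0.0, 0.184, 0.983, -0.0]
force: [0.7, 0.9, -0.7]
opening: 0.0457
```

```bash
cat > chk.py <<'E'
from h import *
import sys
name=sys.argv[1]
o=env.get_obs();print(round(o['t'],2),np.round(o['tcp_pos'],4),np.round(o['ee_rot'],3),np.round(o['force'],1),o['opening'])
tl=totool(o,np.array([.543,.307,.2])-o['tcp_pos']);print('tool delta to axis',np.round(tl,4))
X=np.array(o['tcp_pos'])-[0.002,-0.001,.0426];S=[.541,.308,0]
ims=[]
for n in('scene','wrist'):
    s=env.snapshot(n)
    if n=='wrist': s=wcam(o,s)
    x0,y0,k,w,h=(340,60,4,95,150) if n=='scene' else (190,120,3,130,200)
    big=cv2.resize(s['image'][y0:y0+h,x0:x0+w],(w*k,h*k),interpolation=2)
    D=lambda P,c:cv2.polylines(big,[((np.array(P)-[x0,y0]+.5)*k).astype(np.int32)],True,c,1)
    C=lambda X,r,z:[proj(s,np.array(X)+[r*np.cos(a),r*np.sin(a),z]) for a in np.linspace(0,6.28,60)]
    D(C(X,.063,.005),(255,0,0));D(C(X,.023,.07),(255,255,0));D(C(S,.024,.12),(0,255,0));D(C(S,.007,.19),(0,255,255))
    ims.append(big)
save({'image':np.hstack(ims)[:600]},name)
E
python3 chk.py c6.png
```

```text
9.05 [0.5428 0.3087 0.2875] [-0.     0.184  0.983 -0.   ] [ 0.7  0.9 -0.7] 0.04571521793100133
tool delta to axis [-0.0008 -0.0015  0.0875]
```

View pics/c6.png

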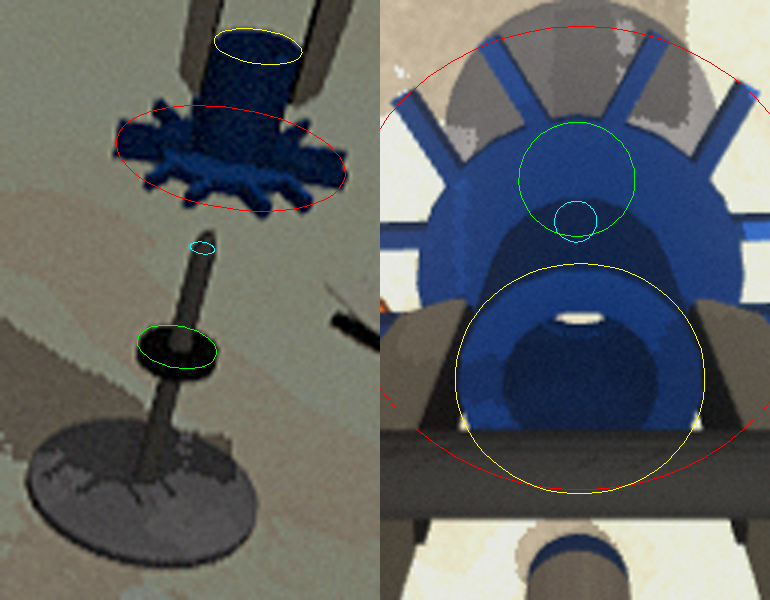

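Both views line up: carousel over the rod and level, scene tip at crop (208,235) under the disc centre. Lowering gently over the tip.

Call:
send_rows:
  motion:
    - {"travel": [-0.0004,-0.0007,0.01],"rot": [0,0,0],"fingers": 1}
    - {"travel": [-0.0004,-0.0007,0.01],"rot": [0,0,0],"fingers": 1}
    - {"travel": [0,0,0.01],"rot": [0,0,0],"fingers": 1}
    - {"travel": [0,0,0.01],"rot": [0,0,0],"fingers": 1}
    - {"travel": [0,0,0.01],"rot": [0,0,0],"fingers": 1}
    - {"travel": [0,0,0.01],"rot": [0,0,0],"fingers": 1}
    - {"travel": [0,0,0],"rot": [0,0,0],"fingers": 1}
    - {"travel": [0,0,0],"rot": [0,0,0],"fingers": 1}

```text
t: 9.82
tcp_pos: [0.5429, 0.3071, 0.2268]
ee_rot: [-0.0, 0.184, 0.983, -0.001]
force: [-0.3, 0.5, -1.2]
opening: 0.0455
```

```bash
python3 chk.py c7.png
```

```text
9.82 [0.5429 0.3071 0.2268] [-0.     0.184  0.983 -0.001] [-0.3  0.5 -1.2] 0.04547569785414248
tool delta to axis [-0.0001 -0.      0.0268]
```

View pics/c7.png

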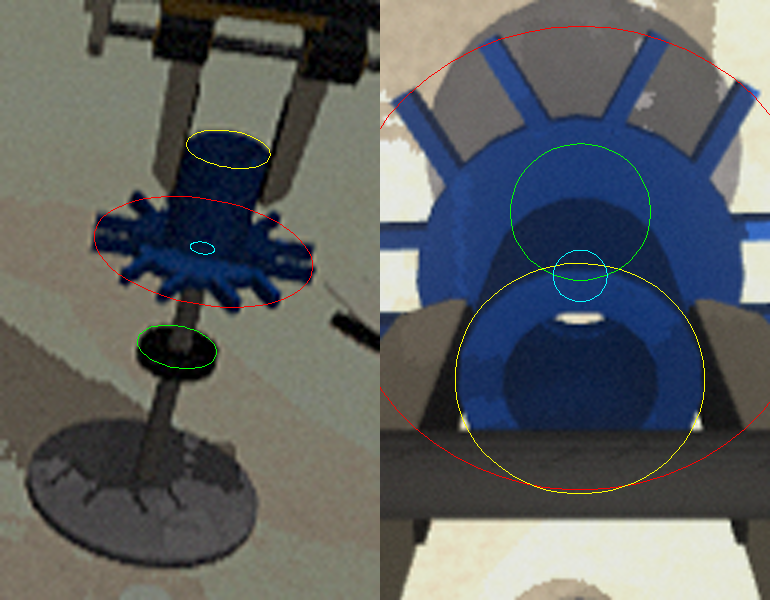

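The rod disappears into the bore with no contact force, underside at about 0.184. Continuing down.

Call:
send_rows:
  motion:
    - {"travel": [0,0,0.008],"rot": [0,0,0],"fingers": 1}
    - {"travel": [0,0,0.008],"rot": [0,0,0],"fingers": 1}
    - {"travel": [0,0,0.008],"rot": [0,0,0],"fingers": 1}
    - {"travel": [0,0,0.008],"rot": [0,0,0],"fingers": 1}
    - {"travel": [0,0,0.008],"rot": [0,0,0],"fingers": 1}
    - {"travel": [0,0,0.008],"rot": [0,0,0],"fingers": 1}
    - {"travel": [0,0,0.006],"rot": [0,0,0],"fingers": 1}
    - {"travel": [0,0,0],"rot": [0,0,0],"fingers": 1}
    - {"travel": [0,0,0],"rot": [0,0,0],"fingers": 1}

```text
t: 10.67
tcp_pos: [0.5431, 0.3072, 0.1732]
ee_rot: [-0.0, 0.184, 0.983, -0.0]
force: [0.4, -0.8, -1.0]
opening: 0.0462
```

Call:
send_rows:
  motion:
    - {"travel": [0,0,0.003],"rot": [0,0,0],"fingers": 1}
    - {"travel": [0,0,0.003],"rot": [0,0,0],"fingers": 1}
    - {"travel": [0,0,0.002],"rot": [0,0,0],"fingers": 1}
    - {"travel": [0,0,0],"rot": [0,0,0],"fingers": 1}
    - {"travel": [0,0,0],"rot": [0,0,0],"fingers": 1}

```text
t: 11.08
tcp_pos: [0.5432, 0.3072, 0.1656]
ee_rot: [0.0, 0.184, 0.983, -0.0]
force: [-0.3, -0.1, -0.9]
opening: 0.0464
```

Call:
send_rows:
  motion:
    - {"travel": [0,0,0.0015],"rot": [0,0,0],"fingers": 1}
    - {"travel": [0,0,0.0015],"rot": [0,0,0],"fingers": 1}
    - {"travel": [0,0,0],"rot": [0,0,0],"fingers": 1}
    - {"travel": [0,0,0],"rot": [0,0,0],"fingers": 1}

```text
t: 11.42
tcp_pos: [0.5433, 0.3073, 0.1627]
ee_rot: [0.0, 0.184, 0.983, 0.0]
force: [-0.4, -0.2, -0.9]
opening: 0.0461
```

Not quite in contact yet, going down a little more.

Call:
send_rows:
  motion:
    - {"travel": [0,0,0.0015],"rot": [0,0,0],"fingers": 1}
    - {"travel": [0,0,0.001],"rot": [0,0,0],"fingers": 1}
    - {"travel": [0,0,0],"rot": [0,0,0],"fingers": 1}
    - {"travel": [0,0,0],"rot": [0,0,0],"fingers": 1}

```text
t: 11.75
tcp_pos: [0.5434, 0.3073, 0.1625]
ee_rot: [0.0, 0.184, 0.983, 0.001]
force: [-5.9, -3.3, 19.9]
opening: 0.0461
```

```bash
python3 chk.py c8.png
```

```text
11.75 [0.5434 0.3073 0.1625] [0.    0.184 0.983 0.001] [-5.9 -3.3 19.9] 0.04606699533056896
tool delta to axis [ 0.0002 -0.0003 -0.0375]
```

View pics/c8.png

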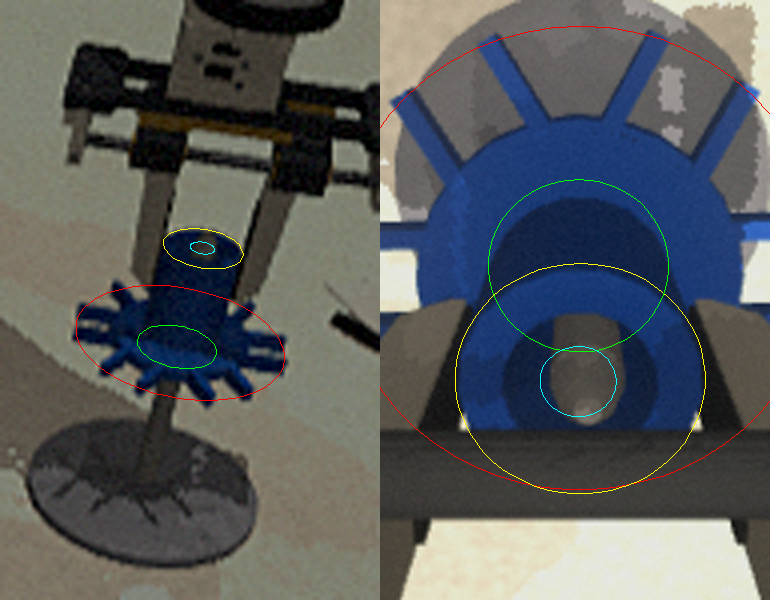

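A 20 N contact at TCP z 0.1625 puts the underside at 0.120, so it is on the collar. The wrist crop shows the rod inside the bore. I'll relieve the push, open and back straight up.

Call:
send_rows:
  motion:
    - {"travel": [0,0,-0.001],"rot": [0,0,0],"fingers": 1}
    - {"travel": [0,0,0],"rot": [0,0,0],"fingers": 1}
    - {"travel": [0,0,0],"rot": [0,0,0],"fingers": -1}
    - {"travel": [0,0,0],"rot": [0,0,0],"fingers": -1}
    - {"travel": [0,0,0],"rot": [0,0,0],"fingers": -1}
    - {"travel": [0,0,0],"rot": [0,0,0],"fingers": -1}
    - {"travel": [0,0,0],"rot": [0,0,0],"fingers": -1}
    - {"travel": [0,0,0],"rot": [0,0,0],"fingers": -1}
    - {"travel": [0,0,0],"rot": [0,0,0],"fingers": -1}

```text
t: 12.6
tcp_pos: [0.5432, 0.3073, 0.161]
ee_rot: [-0.0, 0.184, 0.983, -0.0]
force: [-0.9, -0.3, -0.3]
opening: 0.0881
```

```bash
python3 chk.py c9.png
```

```text
12.6 [0.5432 0.3073 0.161 ] [-0.     0.184  0.983 -0.   ] [-0.9 -0.3 -0.3] 0.08814738298170181
tool delta to axis [ 0.0001 -0.0003 -0.039 ]
```

View pics/c9.png

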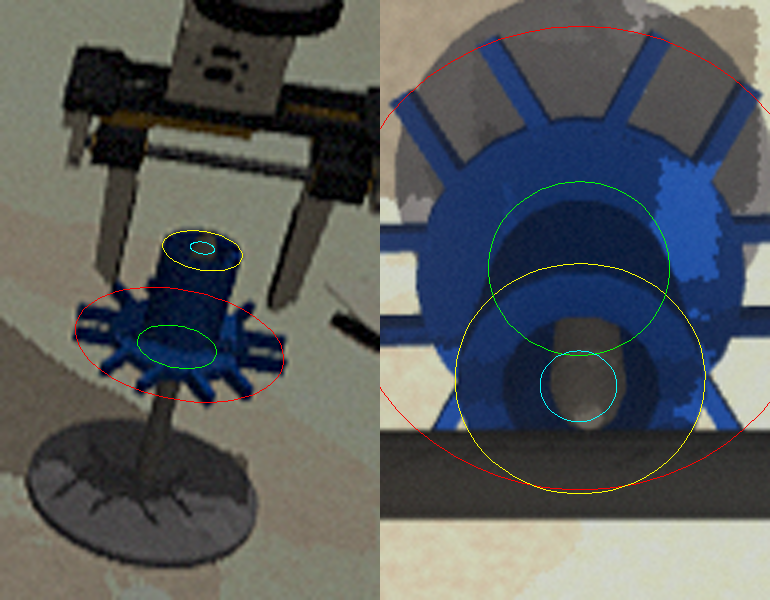

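Released, and the carousel did not move when the fingers opened. Retreating straight up.

Call:
send_rows:
  motion:
    - {"travel": [0,0,-0.01],"rot": [0,0,0],"fingers": -1}
    - {"travel": [0,0,-0.02],"rot": [0,0,0],"fingers": -1}
    - {"travel": [0,0,-0.025],"rot": [0,0,0],"fingers": -1}
    - {"travel": [0,0,-0.025],"rot": [0,0,0],"fingers": -1}
    - {"travel": [0,0,-0.025],"rot": [0,0,0],"fingers": -1}
    - {"travel": [0,0,-0.025],"rot": [0,0,0],"fingers": -1}
    - {"travel": [0,0,-0.02],"rot": [0,0,0],"fingers": -1}
    - {"travel": [0,0,0],"rot": [0,0,0],"fingers": -1}
    - {"travel": [0,0,0],"rot": [0,0,0],"fingers": -1}
    - {"travel": [0,0,0],"rot": [0,0,0],"fingers": -1}

```text
t: 13.53
tcp_pos: [0.5428, 0.3071, 0.311]
ee_rot: [-0.0, 0.184, 0.983, -0.0]
force: [-0.2, -0.4, -0.9]
opening: 0.0932
```

```bash
python3 - <<'E'
from h import *
o=env.get_obs();print(o['t'],np.round(o['tcp_pos'],4),np.round(o['force'],1),o['opening'])
s=env.snapshot('scene');S=[.541,.308,.12]
x0,y0,k=330,70,5
big=cv2.resize(s['image'][y0:y0+120,x0:x0+150],None,fx=k,fy=k,interpolation=2)
for r,z,c in((.063,.005,(255,0,0)),(.023,.07,(255,255,0))):
    P=[proj(s,np.array(S)+[r*np.cos(a),r*np.sin(a),z]) for a in np.linspace(0,6.28,60)]
    cv2.polylines(big,[((np.array(P)-[x0,y0]+.5)*k).astype(np.int32)],True,c,1)
save({'image':big},'c10.png')
a=cv2.imread('pics/scene0.png');save(s,'scene1.png');b=cv2.imread('pics/scene1.png')
for n,(x,y,w,h) in{'spare':(215,140,60,52),'rack':(210,212,115,75)}.items():
    f=lambda i:np.float32(cv2.cvtColor(i[y:y+h,x:x+w],6));print(n,cv2.phaseCorrelate(f(a),f(b)))
E
```

```text
13.5333 [0.5428 0.3071 0.311 ] [-0.2 -0.4 -0.9] 0.0931736394652668
spare ((0.057938170489997276, -0.05359150863696627), 0.9578831184057541)
rack ((-0.026181328045296937, 0.504982782732661), 0.9686487513648139)
```

View pics/c10.png

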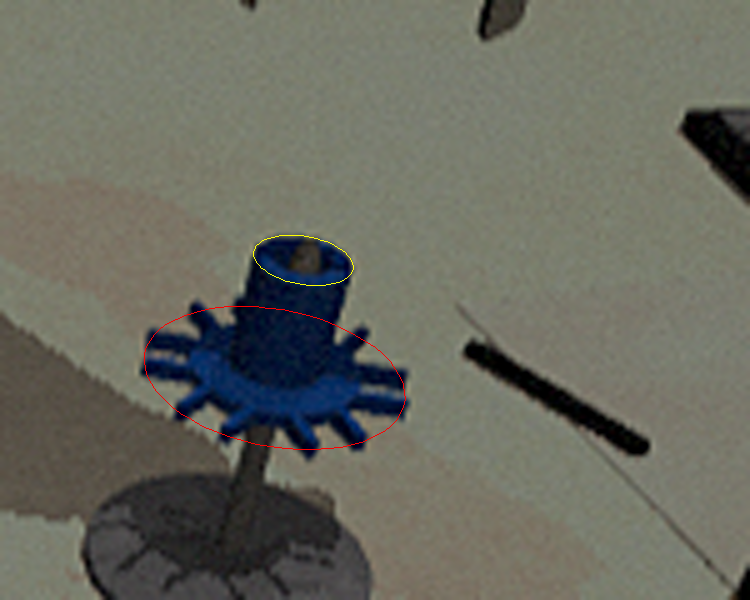

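The crop shows the carousel level on its model outline (hub top at about (303,260), rod tip just above the hub at (308,240)), with the gripper well clear. The spare and rack have shifted by half a pixel or less. Handing in.

```bash
python3 -c "
from workcell import env
print(env.job_done())"
```

```text
the job is handed in; nothing more can be done
None
```

The blue carousel is on the grey empty stand, and I handed the job in at about 13.5 s of the 48 s allowed. No verdict was reported.

- **Grip and placing:** I gripped the blue carousel by its hub and threaded it on the rod. Still holding it, I lowered it to the collar. Contact registered as about 20 N with the underside at about 0.120 m. I then released it and backed straight up.
- **Last checks:**
  - The carousel lies on the outline I modelled for the seated position, level, with the rod tip showing in and just above the hub.
  - The gripper is open, about 150 mm above where it let go, with no contact force.
  - In the scene picture the grey spare moved less than 0.1 px and the tube rack at most 0.5 px.
- **Disagreements:**
  - The cameras differed by about 2–4 mm on most stand points, and by up to about 10 mm in x on the foot. I used a compromise axis of (0.541, 0.308), and the rod went through the 7 mm clearance with no side force on the way down. About 7 N sideways showed once the carousel pressed on the collar; it was gone after release.
  - The networks also reported the orange look-alikes, and I ruled those out by colour.

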